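# Close the breathing-air filter box

### The job

First push the three filter cartridges fully home in the filter box so that their fronts stand in one even row, flush with the lane dividers; then set the clip cover on the box and press it down until it snaps in under both spring catches. Keep pressing it down as far as it goes, squeezing the seal, and finish while still holding the cover pressed down. Leave the other things on the bench where they are.

Things in the scene. Friction and masses are not known exactly. Their poses are not given: they have to be found in the camera images.
- filterbox: Filter box, fixed, painted metal. Origin: centre of its underside; x from open front to rear wall, y left, z up; yaw within 0.25 rad. Floor 8 mm thick, x -95 to 50, y -84 to 84 mm (x < -50: bare loading apron). Walls to z = 46 mm: end walls (outer |y| = 68.5), two 4 mm dividers, rear wall x 42 to 50. Three 39 mm lanes at y = -43, 0, 43 mm, x -50 to 42, open at front and top
- lane_front (a point): Top front edge of the box's middle lane: box x = -50, y = 0, z = 46 mm. The dividers' and end walls' front ends lie in this plane (x = -50 mm); the cartridges' fronts belong flush with it
- cartridge1: Filter cartridge in the right lane (box y = -43 mm): block 92 long (x) x 36 wide (y) x 32 mm high, about 0.12 kg, pleated paper on top. Origin: centre of its underside, front face 46 mm towards -x. On the box floor, sticking out of its lane onto the apron by 15 to 45 mm; slides at 1 to 2 N. Fully home: back on the rear wall, origin at box x = -4 mm, front flush with the dividers
- cartridge2: Filter cartridge in the middle lane (box y = 0 mm): block 92 long (x) x 36 wide (y) x 32 mm high, about 0.12 kg, pleated paper on top. Origin: centre of its underside, front face 46 mm towards -x. On the box floor, sticking out of its lane onto the apron by 15 to 45 mm; slides at 1 to 2 N. Fully home: back on the rear wall, origin at box x = -4 mm, front flush with the dividers
- cartridge3: Filter cartridge in the left lane (box y = 43 mm): block 92 long (x) x 36 wide (y) x 32 mm high, about 0.12 kg, pleated paper on top. Origin: centre of its underside, front face 46 mm towards -x. On the box floor, sticking out of its lane onto the apron by 15 to 45 mm; slides at 1 to 2 N. Fully home: back on the rear wall, origin at box x = -4 mm, front flush with the dividers
- nose_l (a point): Inner lower edge of the nose of the left (+y) spring catch, steel, 30 mm long in x. At rest at box y = 68 mm, z = 54.5 mm (flat underside); lead-in slope from z = 57 up and outward to z = 67, |y| = 74 mm; stem at |y| = 74 to 80 mm. The cover's edge pushes it outward; both together resist with about 8 to 15 N, then spring back over the plate and the force suddenly drops
- nose_r (a point): Inner lower edge of the nose of the right (-y) spring catch, steel, 30 mm long in x. At rest at box y = -68 mm, z = 54.5 mm (flat underside); lead-in slope from z = 57 up and outward to z = 67, |y| = 74 mm; stem at |y| = 74 to 80 mm. The cover's edge pushes it outward; both together resist with about 8 to 15 N, then spring back over the plate and the force suddenly drops
- cover: Clip cover, grey plastic, 0.16 kg, lying right side up beside the box. Plate 116 (x) x 144 (y) x 6 mm, with a 16 mm deep, 5 mm thick lip down each 144 mm edge (inner faces 106 mm apart, bevelled). Origin: centre, at the lips' bottom; plate z 16 to 22 mm. Same after a half turn. Its origin's height in the box frame: about 48 mm loose on the catches, 32.5 clipped, 30 pressed fully down
- rib_top (a point): Top centre of the cover's grip rib, 52 mm above the cover's origin. The rib is 70 long (x) x 16 thick (y) x 30 mm high, standing on the middle of the plate. On the box, cover x lies along box x, centred: one lip in front of the cartridges and dividers, the other behind the rear wall (3 mm play each way), the plate's short edges between the catches
- seal (a joint): How far the two rubber strips on the box's end walls are squeezed down, m: 0 free (tops at box z = 50 mm), about 0.0015 with the cover clipped on but not pressed, 0.004 with it pressed down on the walls. Springy, 2.5 N per mm in all
- screwdriver: Bystander: a screwdriver, 170 mm long, lying in the gap between the box and the cover; leave it alone
- nut: Bystander: a big steel nut (ring), 36 mm across, 14 mm high, lying beyond the gap between box and cover; leave it alone
- hammer: Bystander: a hammer, 260 mm long, lying to the left; leave it alone
- brush: Bystander: a hand brush, 220 mm long, lying to the right; leave it alone
- spraycan: Bystander: a standing spray can, 58 mm across, 180 mm high, at the back left; leave it alone

How it is judged (in metres and radians):
On the way, in this order (a step that is already met when the one before it is completed fails the run):
1. all three cartridges fully home in an even row, before the cover is on (x of each of cartridge1, cartridge2, cartridge3 in the frame of filterbox above -0.007 m), for 0.2 s.
2. the cover snapped in under both catches (z of cover in the frame of filterbox below 0.0335 m and horizontal distance between cover and filterbox below 0.008 m and angle between the z axis of cover and the z axis of filterbox, either way round below 0.05 rad and angle between the x axis of cover and the x axis of filterbox, either way round below 0.1 rad), for 0.1 s.
At the end, for the whole second after the job is handed in: All three cartridges within 3 mm of fully home; the cover under both catches, square on the box; and the gripper still pressing it (over 3 N of contact) so that the seal is squeezed by more than 2.8 mm (clipped on but unpressed: about 1.5 mm; hard down: 4 mm) (all of step 1 and all of step 2 and value of joint seal above 0.0028 m and contact force between the fingers and cover above 3 N); the arm keeps its last pose, push and grip.
It fails at once if another thing on the bench was moved by more than 30 mm (distance of any of screwdriver, nut, hammer, brush, spraycan from where it was at the start of the episode above 0.03 m).
It also fails if it takes over 67 s, if anything falls off the work surface, if the arm or the gripper's body presses on something with over 40 N, if the wrist force passes 120 N, or if a joint passes its speed limit or range.

### The arm

A 6-joint arm with a two-finger parallel gripper is mounted at the origin on the work surface. World frame = base frame: x ahead of the robot, y to its left, z up, the work surface at z = 0. Lengths are in m, angles in degrees, forces in N, time in s.
With the tool pointing down it reaches from about 0.3 to 0.75 m from the base axis. Payload 8.5 kg.
Tool frame: the origin (TCP) lies at the centre of the arm's flange, where the gripper is bolted on; the fingertips stand 173 mm ahead of it and the grasp point (between the pads) lies env.pinch_z ahead of it (env.pinch_z is the distance from the TCP to the grasp point, in m); z points along the fingers, y is the line along which they close (so a half turn about z gives the same grasp; the last joint's range is limited). The gripper opens to 85 mm and grips with 20 to 120 N. Pads are 22 mm wide; open, the fingers measure 114 mm over their backs; the gripper's body (76 mm by 85 mm) begins 54 mm behind the grasp point. The pads swing forward as they close: fully open they stand 13 mm farther back than shut.
Start: joints at [61.347, 21.807, 74.336, -0, 83.858, -12.336], TCP at [0.155, 0.528, 0.405] pointing down, gripper open.
Joint ranges: [-178.18, 178.18], [-50.72, 133.34], [12.68, 142.11], [-81.47, 261.47], [9.98, 163.14], [-165.26, 165.26]. Speed limits (degrees/s): [136.94, 136.94, 180, 180, 180, 180].

### API

Orientations are given as a 3x3 rotation matrix whose columns are the frame's x, y, z axes.
In Python, from rig import env, get_image, job, spotter gives the robot as it stands. The module is installed in compiled form; this text tells all that it offers.
- The arm moves only by the shell command python3 -m creep 'ROWS' [FORCE]. ROWS is text: rows parted by semicolons, each of 7 numbers parted by spaces: the turn, a rotation vector about the tool's x, y, z in units of 8 degrees (1.0 is 8 degrees), then the shift along the tool's x, y, z in units of 30 mm (1.0 is 30 mm), then the finger opening in mm, from 0 to 85.4. A call has 1 to 12 rows; each row is the pose to reach, as a shift and turn from the pose commanded when the call began, along the tool's axes at that moment; what a row does not reach only later rows make up. A row lasts 1/10 s, in which the tool goes at most 50 mm and 8.59 degrees, less where a joint would pass 70% of its speed; a pose out of reach is approached as far as the arm can. A call with a gripper value outside its range is refused whole. The fingers move at their own pace and stop on an object; FORCE is the grip in N (left out, the last holds). Time passes only in rows, so rows that repeat a pose let the fingers close. It gives the time, the measured TCP pose, the force, the opening and the grip force at its end, in the units of the state.
- env.observe(): the state, without advancing time (a new reading comes with each control period).
- get_image(name): name is "scene" or "top" or "wrist"; returns a dict with "image" (480x640x3 uint8, blue, green, red), "depth" (480x640 float32, m along the optical axis (not along the pixel's ray), 0 where there is no reading), "intrinsics" (3x3 intrinsics, pixels), "view" (4x4, takes a point from world to camera coordinates). Camera axes: x right, y up, looking along -z (the intrinsics and any distortion apply to the point x, -y, -z); pixel columns grow to the right and rows downward; lengths in m; the calibration is good to about 2 mm. The wrist camera is an equidistant fisheye: a pixel r from the principal point sees the ray r / f radians off the axis. A picture is of the moment at which its call begins.
- job.close_job(): hands the job in; it is judged then, once.
Trained networks look in a picture, given as the dict that the camera call returned (one of the last four; its "shot" number tells which), for a name from the list of things; names that differ only in an ending like _2 or _b are one class to them, and where a whole thing is asked for, a point or a joint stands for the part that bears it (a point fixed in the world has none). Each returns a list of dicts, best first, with "p" (0 to 1); they miss things now and then, are a little off and sometimes report something else, mostly with a low value. They report only what shows in the picture. A call takes as long as a camera call.
- spotter.boxes_of(label, picture): "xy" ([column, row] in pixels, amid what is visible of it).
The state is a dict: "time_s": time; "q": joint angles; "qvel": joint speeds; "joint_efforts": joint torques, N m; "position": TCP position; "tool_rot": TCP orientation; "ft_force": force on the tool from outside, world axes, zero at the start; "wrist_torque": the same for the moment, N m; "grip_width": finger opening in m; "gripper_force": force on a finger pad.
Only numpy, scipy, OpenCV 4.12 (cv2) and the standard library are available. Lean on these libraries where they do the work, as an engineer would, in place of code of your own. Each camera call takes 0.05 s, during which the arm holds its last target. There are 200 camera calls.

## Working session

There is one attempt and no reset: what is moved stays moved. The work goes in short steps, Python scripts to look and compute and a shell command to move; the robot and the scene stay as the last step left them, time stands still between calls to the robot, and variables do not carry over. Pictures are saved under pics/ and viewed, at most 10 in all, crops included, and the job is handed in when it is done.

```bash
mkdir -p pics; ls; cat > h.py <<'E'
import numpy as np, cv2
from rig import env,get_image,job,spotter
def w(p,c,r,z=None):
    """pixel->world, pinhole; z: given plane height instead of depth"""
    K=p["intrinsics"];V=np.linalg.inv(p["view"])
    d=np.array([(c-K[0,2])/K[0,0],-(r-K[1,2])/K[1,1],-1])
    if z is None:
        D=p["depth"][int(round(r)),int(round(c))]; return (V@np.r_[d*D,1])[:3]
    o=V[:3,3];u=V[:3,:3]@d
    return o+u*(z-o[2])/u[2]
E
python3 - <<'E'
from h import *
np.set_printoptions(precision=4,suppress=True)
print(env.pinch_z,env.observe())
for n in("top","scene"):
    p=get_image(n);cv2.imwrite(f"pics/{n}0.png",p["image"]);np.savez(f"{n}0.npz",**{k:v for k,v in p.items() if k!="shot"})
    for l in "filterbox lane_front cartridge1 nose_l nose_r cover rib_top screwdriver nut".split():
        for b in spotter.boxes_of(l,p)[:3]: print(n,l,round(b["p"],2),np.round(b["xy"],1),w(p,*b["xy"]))
E
```

```text
pics
0.1547 {'time_s': 0.0, 'q': array([ 61.347 ,  21.841 ,  74.3842,  -0.0002,  83.8573, -12.3371]), 'qvel': array([-0.0051,  0.0205, -0.0035,  0.0339, -0.03  ,  0.0322]), 'joint_efforts': array([  0.0004, -44.8463, -23.1278,  -0.0001,   0.0048,  -0.    ]), 'position': array([0.1545, 0.5278, 0.4041]), 'tool_rot': array([[-0.9597,  0.2809, -0.0007],
       [ 0.2809,  0.9597, -0.0013],
       [ 0.0003, -0.0014, -1.    ]]), 'ft_force': array([-0.6544, -0.248 ,  0.1101]), 'wrist_torque': array([ 0.0362, -0.0197,  0.0305]), 'gripper_force': 0.0, 'grip_width': 0.0851122880644029}
top filterbox 0.84 [404.7 201.7] [ 0.6585 -0.2338  0.0085]
top lane_front 0.79 [398.2 203.6] [ 0.6515 -0.2153  0.0179]
top cartridge1 0.95 [396.  223.5] [ 0.5945 -0.2038  0.0407]
top cartridge1 0.69 [409.9 227.1] [ 0.5847 -0.2384  0.0391]
top cartridge1 0.59 [378.1 229. ] [ 0.5814 -0.1581  0.0412]
top nose_l 0.58 [369.3 205.3] [ 0.6396 -0.1373  0.055 ]
top nose_r 0.58 [369.3 205.3] [ 0.6396 -0.1373  0.055 ]
top cover 0.8 [248.1 214.6] [0.6244 0.1658 0.0512]
top rib_top 0.77 [250. 213.] [0.6265 0.1602 0.0587]
top screwdriver 0.77 [314.4 278.4] [0.4632 0.0044 0.0259]
scene filterbox 0.78 [213.7 275.9] [ 0.6531 -0.1982  0.0313]
scene lane_front 0.85 [216.5 275.3] [ 0.6464 -0.1951  0.0269]
scene cartridge1 0.98 [238.  259.5] [ 0.6083 -0.1592  0.0426]
scene cartridge1 0.86 [198.7 248.3] [ 0.5894 -0.2536  0.0407]
scene cartridge1 0.73 [215.6 254.5] [ 0.601  -0.2113  0.0408]
scene nose_l 0.64 [174.5 249.7] [ 0.6262 -0.2887  0.0641]
scene nose_l 0.39 [216.9 274.4] [ 0.6444 -0.1949  0.0275]
scene nose_r 0.64 [174.5 249.7] [ 0.6262 -0.2887  0.0641]
scene nose_r 0.39 [216.9 274.4] [ 0.6444 -0.1949  0.0275]
scene cover 0.76 [389.3 303. ] [0.6719 0.1626 0.0471]
scene rib_top 0.64 [386.7 304.5] [0.6729 0.158  0.043 ]
scene screwdriver 0.85 [326.4 235.2] [0.4762 0.0019 0.0221]
scene nut 0.7 [302.  303.3] [ 0.6664 -0.0104  0.0026]
```

```bash
python3 - <<'E'
from h import *
a=cv2.imread("pics/top0.png");b=cv2.imread("pics/scene0.png")
cv2.imwrite("pics/both.png",np.vstack([cv2.resize(a[130:330,180:460],(800,571))]))
cv2.imwrite("pics/b2.png",cv2.resize(b[180:380,140:440],(800,533)))
E
```

```text
(no output)
```

View pics/both.png

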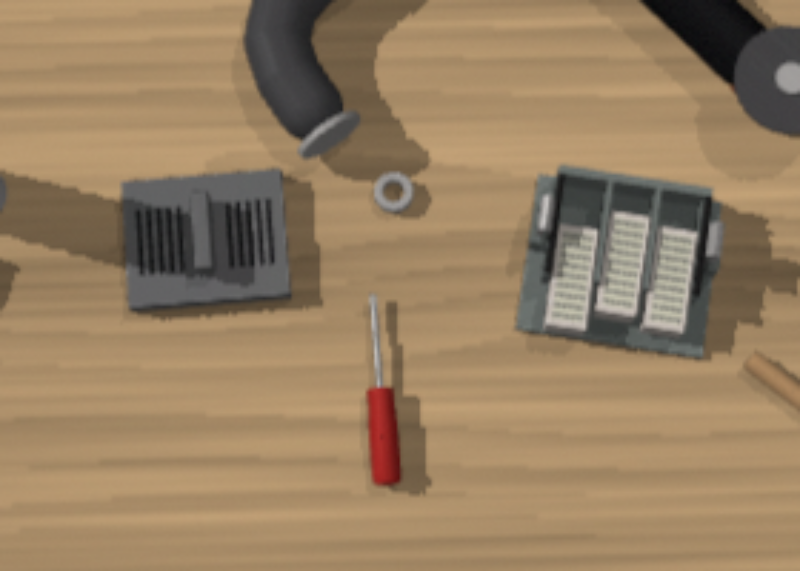

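View pics/b2.png

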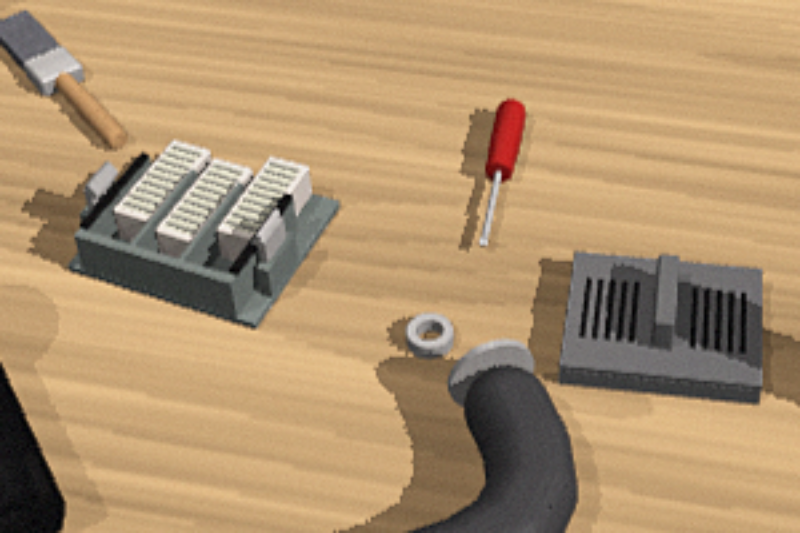

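The top view shows the box at (620,260), with all three cartridges sticking out, and the cover at (205,240). The nut is at (393,190) and the screwdriver at (383,390). A dark hose-like object at (300,90) is probably the hammer or some clutter. Next I'll fit the poses to the depth clouds.

```bash
cat >> h.py <<'E'
from scipy.spatial import cKDTree
from scipy.optimize import least_squares
def cloud(p):
    K=p["intrinsics"];V=np.linalg.inv(p["view"]);D=p["depth"]
    r,c=np.mgrid[:480,:640];P=np.stack([(c-K[0,2])/K[0,0]*D,-(r-K[1,2])/K[1,1]*D,-D],-1)
    return (P@V[:3,:3].T+V[:3,3])[D>0]
def cub(a,b,s=.0015):
    a,b=np.array(a)/1e3,np.array(b)/1e3;g=[np.linspace(a[i],b[i],int((b[i]-a[i])/s)+2) for i in range(3)]
    M=np.stack(np.meshgrid(*g,indexing="ij"),-1).reshape(-1,3)
    return M[(np.isclose(M,a)|np.isclose(M,b)).any(1)]
BOX=np.vstack([cub((-95,-84,0),(50,84,8)),cub((42,-68.5,8),(50,68.5,46)),cub((-50,-68.5,8),(50,-64,46)),cub((-50,64,8),(50,68.5,46)),cub((-50,-23.5,8),(42,-19.5,46)),cub((-50,19.5,8),(42,23.5,46))])
COV=np.vstack([cub((-58,-72,16),(58,72,22)),cub((-58,-72,0),(-53,72,16)),cub((53,-72,0),(58,72,16)),cub((-35,-8,22),(35,8,52))])
def fit(M,C,x0,zr,rad,cut=.008,skip=None):
    t=cKDTree(M);C=C[(np.hypot(*(C[:,:2]-x0[:2]).T)<rad)&(C[:,2]>zr[0])&(C[:,2]<zr[1])]
    if skip: C=C[(C[:,2]<skip[0])|(C[:,2]>skip[1])]
    def loc(x):
        c,s=np.cos(x[2]),np.sin(x[2]);L=C.copy();L[:,:2]=(C[:,:2]-x[:2])@np.array([[c,-s],[s,c]]);L[:,2]-=x[3];return L
    def f(x):
        return np.minimum(t.query(loc(x))[0],cut)*1e3
    best=min((least_squares(f,np.r_[x0,0]+np.array([dx,dy,dw,0]),x_scale=[.01,.01,.1,.01],diff_step=1e-3) for dx in(-.01,.01) for dy in(-.01,.01) for dw in(-.08,.08)),key=lambda r:r.cost)
    return best.x,np.sqrt(2*best.cost/len(C)),loc(best.x),C
E
python3 - <<'E'
from h import *
np.set_printoptions(precision=4,suppress=True)
ps={n:dict(np.load(n+"0.npz")) for n in("top","scene")}
cl={n:cloud(p) for n,p in ps.items()}
cl["all"]=np.vstack(list(cl.values()))
for n,C in cl.items():
    x,e,L,_=fit(BOX,C,np.array([.62,-.21,-.15]),(.004,.06),.12,skip=(.035,.043));print(n,"box",x,e,len(L))
    c,s=np.cos(x[2]),np.sin(x[2]);Q=C.copy();Q[:,:2]=(C[:,:2]-x[:2])@np.array([[c,-s],[s,c]])
    for y in(-.043,0,.043):
        m=(abs(Q[:,1]-y)<.012)&(abs(Q[:,2]-.04)<.004)&(Q[:,0]<.04)&(Q[:,0]>-.1);print("  cart front/back",y,np.percentile(Q[m,0],[2,98]),m.sum())
    x,e,L,_=fit(COV,C,np.array([.625,.165,.06]),(.006,.06),.1);print(n,"cover",x,e,len(L))
V=np.linalg.inv(ps["top"]["view"]);print(V[:3,3])
p=ps["top"]
for c,r in((295,170),(285,150),(275,135),(455,157)): print(c,r,w(p,c,r))
E
```

```text
top box [ 0.6254 -0.2134 -0.1824  0.0076] 4.708133918312768 2818
  cart front/back -0.043 [-0.0806  0.0086] 264
  cart front/back 0 [-0.0731  0.0159] 268
  cart front/back 0.043 [-0.0921 -0.0034] 260
top cover [0.6349 0.161  0.0756 0.004 ] 2.455549418601579 2669
scene box [ 0.6277 -0.2147 -0.1777  0.0086] 3.6839501915471593 2618
  cart front/back -0.043 [-0.0792  0.01  ] 334
  cart front/back 0 [-0.072   0.0178] 344
  cart front/back 0.043 [-0.0886 -0.0011] 336
scene cover [0.6368 0.1592 0.0624 0.0002] 1.5288902677451284 3587
all box [ 0.6272 -0.2144 -0.1783  0.0081] 4.270557109356091 5436
  cart front/back -0.043 [-0.0809  0.0101] 604
  cart front/back 0 [-0.073   0.0176] 608
  cart front/back 0.043 [-0.0912 -0.0009] 600
all cover [0.6363 0.1603 0.0637 0.0017] 2.2392272605040104 6256
[ 0.2882 -0.0023  1.4628]
295 170 [0.739  0.047  0.0462]
285 150 [0.789  0.071  0.0575]
275 135 [0.831  0.0962 0.0545]
455 157 [ 0.7562 -0.3574  0.0678]
```

```bash
cat >> h.py <<'E'
from scipy.spatial.transform import Rotation as Ro
def to(x,y,z,yaw):
    """row (turn/8deg, shift/30mm) taking measured tool pose to world pose, tool down, tool y at angle yaw from world y (box-like yaw)"""
    o=env.observe();R=o["tool_rot"];c,s=np.cos(yaw),np.sin(yaw)
    T=np.array([[-c,-s,0],[s*-1,c,0],[0,0,-1.]])
    rv=np.degrees((Ro.from_matrix(R).inv()*Ro.from_matrix(T)).as_rotvec())/8
    return np.round(np.r_[rv,R.T@(np.array([x,y,z])-o["position"])/.03],2)
def inbox(B,u,v):
    c,s=np.cos(B[2]),np.sin(B[2]);return B[0]+c*u-s*v,B[1]+s*u+c*v
E
python3 - <<'E'
from h import *
np.set_printoptions(precision=4,suppress=True)
cl={n:cloud(dict(np.load(n+"0.npz"))) for n in("top","scene")}
M=BOX.copy()
for y,f in((-43,-80.5),(0,-73),(43,-91)): M=np.vstack([M,cub((f,y-18,8),(f+92,y+18,40))])
for s in(-1,1): M=np.vstack([M,cub((-50,min(s*64,s*68.5),46),(50,max(s*64,s*68.5),50)),cub((-15,min(s*74,s*80),8),(15,max(s*74,s*80),67))])
for n,C in cl.items():
    x,e,L,_=fit(M,C,np.array([.627,-.214,-.178]),(.006,.06),.13);print(n,"box",x,e,len(L))
B=x;print(to(*inbox(B,-.135,0),.25,B[2]),to(*inbox(B,-.135,0),.185,B[2]))
E
```

```text
top box [ 0.625  -0.2129 -0.1838  0.0016] 2.980278950304022 3740
scene box [ 0.6274 -0.2146 -0.1794  0.0008] 1.7981813949129504 4310
[  0.    -0.    -0.75 -17.61 -19.79   5.16] [  0.    -0.    -0.75 -17.61 -19.79   7.32]
```

```bash
R='0 0 -0.75 -17.6 -19.8 5.1 75'; python3 -m creep '0 0 -0.75 -17.6 -19.8 5.1 75;0 0 -0.75 -17.6 -19.8 5.1 75;0 0 -0.75 -17.6 -19.8 5.1 75;0 0 -0.75 -17.6 -19.8 5.1 75;0 0 -0.75 -17.6 -19.8 5.1 75;0 0 -0.75 -17.6 -19.8 5.1 75;0 0 -0.75 -17.6 -19.8 5.1 75;0 0 -0.75 -17.6 -19.8 5.1 75;0 0 -0.75 -17.6 -19.8 5.1 75;0 0 -0.75 -17.6 -19.8 5.1 75;0 0 -0.75 -17.6 -19.8 5.1 75;0 0 -0.75 -17.6 -19.8 5.1 75'; python3 - <<'E'
from h import *
B=[.6265,-.214,-.181]
print(to(*inbox(B,-.135,0),.25,B[2]),to(*inbox(B,-.135,0),.185,B[2]))
E
```

```text
time_s: 2.2
position: [0.4069, -0.007, 0.2912]
tool_rot: [[-0.984, 0.18, 0.001], [0.18, 0.984, -0.0], [-0.001, -0.0, -1.0]]
ft_force: [1.6, 0.3, 0.2]
grip_width: 0.0748
gripper_force: 0.0
[-0.    0.01  0.   -3.94 -5.47  1.38] [-0.    0.01  0.   -3.94 -5.47  3.54]
```

```bash
python3 -m creep '0 0 0 -3.9 -5.5 1.4 75;0 0 0 -3.9 -5.5 1.4 75;0 0 0 -3.9 -5.5 1.4 75;0 0 0 -3.9 -5.5 1.4 75;0 0 0 -3.9 -5.5 1.4 75;0 0 0 -3.9 -5.5 2.5 75;0 0 0 -3.9 -5.5 3.5 75;0 0 0 -3.9 -5.5 3.5 75;0 0 0 -3.9 -5.5 3.5 75'; python3 - <<'E'
from h import *
for n in("wrist","scene"):
    p=get_image(n);cv2.imwrite(f"pics/{n}1.png",p["image"])
a=cv2.imread("pics/wrist1.png");b=cv2.imread("pics/scene1.png")[130:330,140:440]
cv2.imwrite("pics/c1.png",np.hstack([cv2.resize(a,(400,300)),cv2.resize(b,(400,267),interpolation=cv2.INTER_AREA)[:267] if 0 else cv2.resize(b,(400,300))]))
E
```

```text
time_s: 3.1
position: [0.4922, -0.1878, 0.1869]
tool_rot: [[-0.984, 0.179, -0.0], [0.179, 0.984, 0.0], [0.0, 0.0, -1.0]]
ft_force: [-0.4, 0.6, -0.7]
grip_width: 0.0751
gripper_force: 0.0
```

View pics/c1.png

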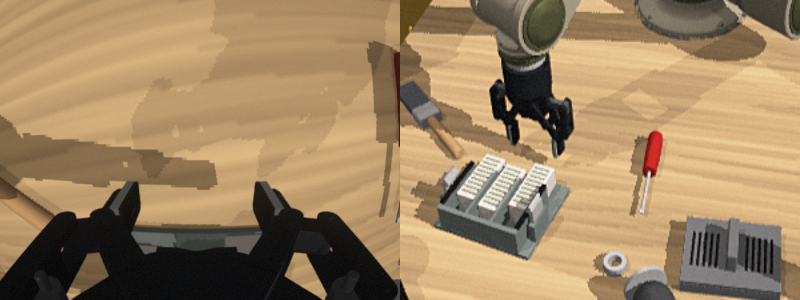

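The fingers stand level in front of the apron and clear of everything. I'll push the two outer cartridges together.

```bash
python3 -m creep '0 0 0 -0.6 0 0 75;0 0 0 -0.9 0 0 75;0 0 0 -1.1 0 0 75;0 0 0 -1.3 0 0 75;0 0 0 -1.5 0 0 75;0 0 0 -1.7 0 0 75;0 0 0 -1.9 0 0 75;0 0 0 -2.1 0 0 75;0 0 0 -2.25 0 0 75;0 0 0 -2.3 0 0 75;0 0 0 -2.3 0 0 75'
```

```text
time_s: 4.3
position: [0.5602, -0.2005, 0.1862]
tool_rot: [[-0.984, 0.179, 0.001], [0.179, 0.984, -0.0], [-0.001, -0.0, -1.0]]
ft_force: [-0.2, -0.2, 0.0]
grip_width: 0.0749
gripper_force: 0.0
```

```bash
python3 -m creep '0 0 0 -0.03 0 0 75;0 0 0 -0.06 0 0 75;0 0 0 -0.09 0 0 75;0 0 0 -0.12 0 0 75;0 0 0 -0.12 0 0 75'
```

```text
time_s: 4.8
position: [0.5635, -0.2011, 0.1862]
tool_rot: [[-0.984, 0.179, 0.0], [0.179, 0.984, -0.0], [-0.0, 0.0, -1.0]]
ft_force: [-0.7, 0.7, -0.4]
grip_width: 0.075
gripper_force: 0.3
```

```bash
python3 -m creep '0 0 0 -0.03 0 0 75;0 0 0 -0.06 0 0 75;0 0 0 -0.09 0 0 75;0 0 0 -0.12 0 0 75'; python3 - <<'E'
from h import *
p=get_image("top");cv2.imwrite("pics/t2.png",cv2.resize(p["image"][150:290,340:480],(400,400)))
p=get_image("scene");cv2.imwrite("pics/s2.png",cv2.resize(p["image"][200:320,140:280],(467,400)))
cv2.imwrite("pics/c2.png",cv2.resize(np.hstack([cv2.imread("pics/t2.png"),cv2.imread("pics/s2.png")]),(800,369)))
E
```

```text
time_s: 5.2
position: [0.5671, -0.2018, 0.1863]
tool_rot: [[-0.984, 0.179, 0.0], [0.179, 0.984, 0.0], [0.0, 0.0, -1.0]]
ft_force: [-1.0, 0.4, -0.4]
grip_width: 0.0748
gripper_force: 0.6
```

View pics/c2.png

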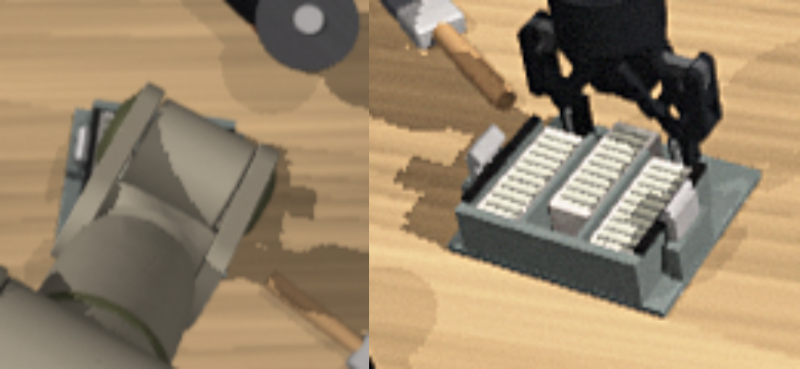

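The outer cartridges are nearly home at (530,175) and (650,210), and the middle one is still out. I'll keep pushing until I feel contact.

```bash
python3 -m creep '0 0 0 -0.03 0 0 75;0 0 0 -0.06 0 0 75;0 0 0 -0.09 0 0 75;0 0 0 -0.09 0 0 75'
```

```text
time_s: 5.7
position: [0.5684, -0.202, 0.1863]
tool_rot: [[-0.984, 0.18, -0.005], [0.18, 0.984, 0.002], [0.006, 0.001, -1.0]]
ft_force: [-12.5, 1.2, 6.2]
grip_width: 0.0754
gripper_force: 6.3
```

```bash
python3 -m creep '0 0 0 -0.03 0 0 75;0 0 0 -0.06 0 0 75;0 0 0 -0.09 0 0 75;0 0 0 -0.09 0 0 75'
```

```text
time_s: 6.1
position: [0.5695, -0.2023, 0.1863]
tool_rot: [[-0.984, 0.18, -0.011], [0.18, 0.984, 0.003], [0.012, 0.001, -1.0]]
ft_force: [-25.6, 2.6, 14.8]
grip_width: 0.075
gripper_force: 12.8
```

```bash
python3 -m creep '0 0 0 0.5 0 0 75;0 0 0 1.6 0 -0.2 0;0 0 0 1.8 0 -0.3 0;0 0 0 1.8 0 -0.3 0;0 0 0 1.8 0 -0.3 0;0 0 0 1.8 0 -0.3 0;0 0 0 1.8 0 -0.3 0;0 0 0 1.8 0 -0.3 0;0 0 0 1.8 0 -0.3 0'; python3 - <<'E'
from h import *
B=[.6265,-.214,-.181]
print(to(*inbox(B,-.065,0),.192,B[2]))
E
```

```text
time_s: 7.0
position: [0.5194, -0.193, 0.1951]
tool_rot: [[-0.984, 0.179, -0.0], [0.179, 0.984, 0.0], [0.0, 0.0, -1.0]]
ft_force: [-0.8, -0.3, 1.0]
grip_width: -0.0004
gripper_force: 0.0
[ 0.   -0.    0.01 -1.47 -0.05  0.1 ]
```

```bash
python3 -m creep '0 0 0 -0.4 0 0.1 0;0 0 0 -0.7 0 0.1 0;0 0 0 -0.9 0 0.1 0;0 0 0 -1.1 0 0.1 0;0 0 0 -1.3 0 0.1 0;0 0 0 -1.45 0 0.1 0;0 0 0 -1.55 0 0.1 0;0 0 0 -1.6 0 0.1 0;0 0 0 -1.65 0 0.1 0;0 0 0 -1.7 0 0.1 0;0 0 0 -1.72 0 0.1 0'
```

```text
time_s: 8.1
position: [0.5687, -0.202, 0.1923]
tool_rot: [[-0.984, 0.179, -0.006], [0.179, 0.984, 0.002], [0.006, 0.001, -1.0]]
ft_force: [-13.2, 0.4, 8.3]
grip_width: 0.0002
gripper_force: 6.8
```

```bash
python3 -m creep '0 0 0 0 0 0 0;0 0 0 0 0 0 0;0 0 0 1.2 0 0 0;0 0 0 1.5 0 -1.5 50;0 0 0 1.5 0 -3 50;0 0 0 1.5 0 -4.5 50;0 0 0 1.5 0 -4.5 50'; python3 - <<'E'
from h import *
print(to(.600,.160,.31,.064),to(.636,.160,.31,.064))
E
```

```text
time_s: 8.8
position: [0.526, -0.1944, 0.3334]
tool_rot: [[-0.984, 0.179, 0.01], [0.179, 0.984, -0.006], [-0.011, -0.004, -1.0]]
ft_force: [0.4, -0.4, -0.4]
grip_width: 0.05
gripper_force: 0.0
[-0.04  0.07 -1.75 -0.3  12.07  0.73] [-0.04  0.07 -1.75 -1.48 12.28  0.74]
```

```bash
python3 -m creep '0 0 -1.75 -1.5 12.3 0.7 50;0 0 -1.75 -1.5 12.3 0.7 50;0 0 -1.75 -1.5 12.3 0.7 50;0 0 -1.75 -1.5 12.3 0.7 50;0 0 -1.75 -1.5 12.3 0.7 50;0 0 -1.75 -1.5 12.3 0.7 50;0 0 -1.75 -1.5 12.3 0.7 50;0 0 -1.75 -1.5 12.3 0.7 50;0 0 -1.75 -1.5 12.3 0.7 50;0 0 -1.75 -1.5 12.3 0.7 50'; python3 - <<'E'
from h import *
np.set_printoptions(precision=4,suppress=True)
M=BOX.copy()
for y in(-43,0,43): M=np.vstack([M,cub((-50,y-18,8),(42,y+18,40))])
for s in(-1,1): M=np.vstack([M,cub((-50,min(s*64,s*68.5),46),(50,max(s*64,s*68.5),50)),cub((-15,min(s*74,s*80),8),(15,max(s*74,s*80),67))])
I=[]
for n in("top","scene"):
    p=get_image(n);C=cloud(p);np.savez(f"{n}3.npz",**{k:v for k,v in p.items() if k!="shot"})
    x,e,L,_=fit(M,C,np.array([.6265,-.214,-.18]),(.006,.075),.13);print(n,"box",x,e,len(L))
    for y in(-.043,0,.043):
        m=(abs(L[:,1]-y)<.012)&(abs(L[:,2]-.04)<.004)&(L[:,0]<.06)&(L[:,0]>-.1);print("  front/back",y,np.percentile(L[m,0],[2,50,98]))
    c=(340,160) if n=="top" else (140,200)
    I.append(cv2.resize(p["image"][c[1]:c[1]+120,c[0]:c[0]+140],(400,343)))
    if n=="scene":
        x,e,L,_=fit(COV,C,np.array([.636,.16,.064]),(.006,.056),.1);print(n,"cover",x,e,len(L))
cv2.imwrite("pics/c3.png",np.hstack(I))
print(to(.636,.160,.199,.064))
E
```

```text
time_s: 9.8
position: [0.6359, 0.1608, 0.3055]
tool_rot: [[-0.998, -0.065, -0.001], [-0.065, 0.998, -0.0], [0.001, -0.0, -1.0]]
ft_force: [0.7, -0.3, -0.1]
grip_width: 0.0503
gripper_force: 0.0
top box [ 0.6249 -0.213  -0.1893  0.0017] 3.0021174982283556 3779
  front/back -0.043 [-0.0484 -0.0012  0.0494]
  front/back 0 [-0.0481 -0.0013  0.0469]
  front/back 0.043 [-0.0477  0.0001  0.0477]
scene box [ 0.6282 -0.2138 -0.1882  0.0008] 1.7681324193912509 4115
  front/back -0.043 [-0.0469  0.0001  0.0499]
  front/back 0 [-0.0472  0.0003  0.0506]
  front/back 0.043 [-0.0473 -0.0008  0.0496]
scene cover [0.6371 0.1589 0.0655 0.0002] 1.5573695958618743 3607
[-0.   -0.   -0.01 -0.    0.01  3.57]
```

View pics/c3.png

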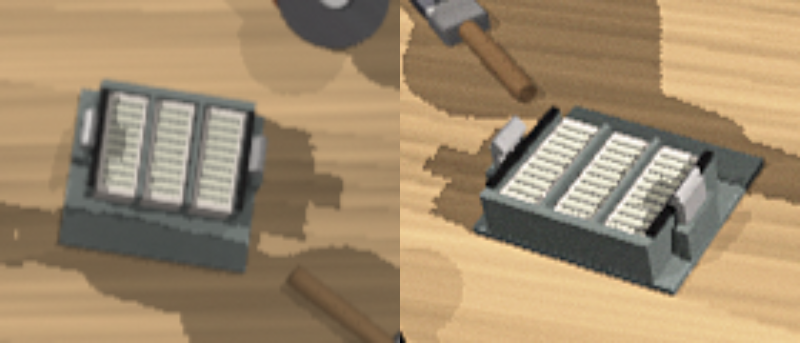

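All three cartridges are flush in one row, with their fronts along row 205 in the top view. Now I'll grasp the rib.

```bash
python3 -m creep '0 0 0 0 0 1.5 50;0 0 0 0 0 2.8 50;0 0 0 0 0 3.55 50;0 0 0 0 0 3.55 50;0 0 0 0 0 3.55 10;0 0 0 0 0 3.55 10;0 0 0 0 0 3.55 10;0 0 0 0 0 3.55 10;0 0 0 0 0 3.55 10;0 0 0 0 0 3.55 10' 80
```

```text
time_s: 10.9
position: [0.6364, 0.1606, 0.2021]
tool_rot: [[-0.998, -0.064, 0.004], [-0.064, 0.998, -0.0], [-0.004, -0.0, -1.0]]
ft_force: [-1.0, -0.6, 5.9]
grip_width: 0.0143
gripper_force: 80.0
```

```bash
python3 -m creep '0 0 0 0 0 -0.5 10;0 0 0 0 0 -1.2 10;0 0 0 0 0 -2.2 10;0 0 0 0 0 -3.2 10;0 0 0 0 0 -4 10;0 0 0 0 0 -4 10'; python3 - <<'E'
from h import *
print(env.observe()["grip_width"],to(.628,-.2138,.312,-.186))
E
```

```text
time_s: 11.5
position: [0.6361, 0.1609, 0.3241]
tool_rot: [[-0.998, -0.064, 0.008], [-0.064, 0.998, 0.001], [-0.008, 0.0, -1.0]]
ft_force: [-0.3, 0.3, -1.5]
grip_width: 0.0145
gripper_force: 78.9
0.014532452337977817 [ 1.000e-02  6.000e-02  1.790e+00  1.080e+00 -1.245e+01  4.000e-01]
```

```bash
python3 -m creep '0 0 0.2 0.1 -1 0 10;0 0 0.4 0.2 -2.2 0 10;0 0 0.6 0.3 -3.5 0 10;0 0 0.8 0.4 -4.8 0 10;0 0 1 0.5 -6.1 0 10;0 0 1.2 0.6 -7.4 0 10;0 0 1.4 0.75 -8.7 0 10;0 0 1.6 0.9 -10 0 10;0 0 1.78 1 -11.2 0 10;0 0 1.78 1.08 -12.1 0 10;0 0 1.78 1.08 -12.45 0 10;0 0 1.78 1.08 -12.45 0 10'; python3 - <<'E'
from h import *
np.set_printoptions(precision=4,suppress=True)
print(to(.628,-.2138,.26,-.186))
p=get_image("scene");C=cloud(p);I=[cv2.resize(p["image"][150:300,110:310],(400,300))]
x,e,L,_=fit(COV,C,np.array([.628,-.214,-.186]),(.1,.19),.12);print(x,e,len(L))
q=get_image("wrist");I.append(cv2.resize(q["image"],(400,300)))
cv2.imwrite("pics/c4.png",np.hstack(I))
E
```

```text
time_s: 12.7
position: [0.6275, -0.2149, 0.3187]
tool_rot: [[-0.983, 0.185, -0.001], [0.185, 0.983, 0.001], [0.001, 0.001, -1.0]]
ft_force: [0.4, 1.1, -2.1]
grip_width: 0.0143
gripper_force: 78.8
[ 0.   -0.01  0.   -0.01  0.04  1.96]
[ 0.618 -0.224 -0.266  0.   ] 8.0 3260
```

View pics/c4.png

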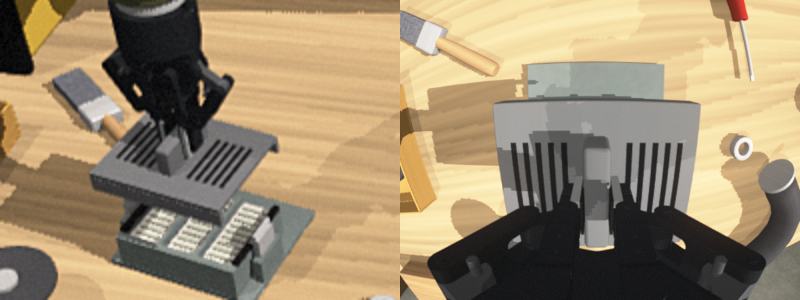

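The cover is held level above the box and aligned with it by eye. I'll fit its position in the scene cloud before lowering it.

```bash
python3 - <<'E'
from h import *
np.set_printoptions(precision=4,suppress=True)
for n in("scene","top"):
    C=cloud(get_image(n));C[:,2]-=.116
    x,e,L,_=fit(COV,C,np.array([.628,-.214,-.186]),(-.005,.045 if n=="scene" else .024),.1);print(n,x,e,len(L))
E
```

```text
scene [ 0.6274 -0.2131 -0.1815  0.0015] 1.5955271847949342 2919
top [ 0.6235 -0.2117 -0.1733  0.0005] 1.2374858240265614 48
```

```bash
python3 -m creep '0 0 0 -0.02 0 0.7 10;0 0 0 -0.02 0 1.4 10;0 0 0 -0.02 0 1.9 10;0 0 0 -0.02 0 2.1 10;0 0 0 -0.02 0 2.1 10;0 0 0 -0.02 0 2.2 10;0 0 0 -0.02 0 2.25 10;0 0 0 -0.02 0 2.25 10'
```

```text
time_s: 13.7
position: [0.6283, -0.2141, 0.2527]
tool_rot: [[-0.983, 0.183, 0.001], [0.183, 0.983, -0.0], [-0.001, -0.0, -1.0]]
ft_force: [-0.4, 0.4, -2.4]
grip_width: 0.0141
gripper_force: 78.8
```

```bash
python3 -m creep '0 0 0 0 0 0.05 10;0 0 0 0 0 0.1 10;0 0 0 0 0 0.15 10;0 0 0 0 0 0.15 10'
```

```text
time_s: 14.1
position: [0.6284, -0.2143, 0.2482]
tool_rot: [[-0.983, 0.183, 0.001], [0.183, 0.983, -0.0], [-0.001, -0.0, -1.0]]
ft_force: [0.3, -0.9, 1.4]
grip_width: 0.0145
gripper_force: 79.3
```

```bash
python3 -m creep '0 0 0 0 0 0.05 10;0 0 0 0 0 0.1 10;0 0 0 0 0 0.15 10;0 0 0 0 0 0.2 10;0 0 0 0 0 0.2 10'
```

```text
time_s: 14.6
position: [0.6283, -0.2142, 0.2418]
tool_rot: [[-0.983, 0.183, 0.001], [0.183, 0.983, -0.0], [-0.001, -0.0, -1.0]]
ft_force: [0.7, -1.2, -0.4]
grip_width: 0.0145
gripper_force: 79.1
```

```bash
python3 -m creep '0 0 0 0 0 0.05 10;0 0 0 0 0 0.1 10;0 0 0 0 0 0.15 10;0 0 0 0 0 0.2 10;0 0 0 0 0 0.2 10'
```

```text
time_s: 15.1
position: [0.6282, -0.2141, 0.2354]
tool_rot: [[-0.983, 0.183, -0.001], [0.183, 0.983, 0.0], [0.001, 0.0, -1.0]]
ft_force: [-0.1, -0.1, -0.9]
grip_width: 0.0139
gripper_force: 79.0
```

```bash
python3 - <<'E'
from h import *
np.set_printoptions(precision=4,suppress=True)
p=get_image("scene");C=cloud(p);C[:,2]-=.033
x,e,L,_=fit(COV,C,np.array([.628,-.214,-.184]),(0.005,.045),.1);print(x,e,len(L))
I=[cv2.resize(p["image"][190:310,130:290],(400,300))]
q=get_image("wrist");I.append(cv2.resize(q["image"],(400,300)))
cv2.imwrite("pics/c5.png",np.hstack(I))
E
```

```text
[ 0.6292 -0.215  -0.1554  0.0008] 2.927711646200465 2875
```

View pics/c5.png

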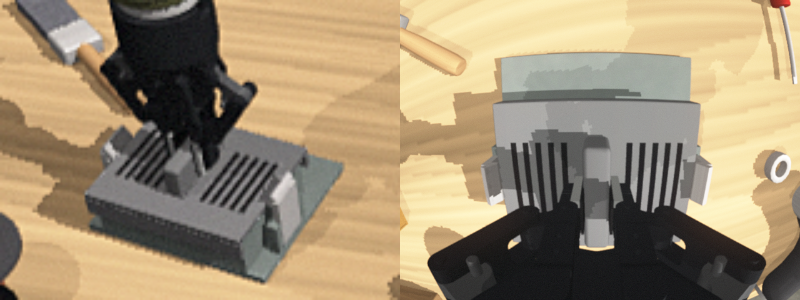

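The cover is seated between both catches with its lips outside the box. I'll keep pressing.

```bash
python3 -m creep '0 0 0 0 0 0.05 10;0 0 0 0 0 0.08 10;0 0 0 0 0 0.1 10;0 0 0 0 0 0.1 10' 100
```

```text
time_s: 15.6
position: [0.6282, -0.2141, 0.2332]
tool_rot: [[-0.983, 0.183, 0.0], [0.183, 0.983, -0.0], [-0.0, -0.0, -1.0]]
ft_force: [-3.2, 0.3, 6.0]
grip_width: 0.014
gripper_force: 100.3
```

```bash
python3 -m creep '0 0 0 0 0 0.05 10;0 0 0 0 0 0.08 10;0 0 0 0 0 0.1 10;0 0 0 0 0 0.1 10'
```

```text
time_s: 16.0
position: [0.6281, -0.214, 0.2321]
tool_rot: [[-0.983, 0.183, 0.001], [0.183, 0.983, -0.001], [-0.001, -0.001, -1.0]]
ft_force: [-8.1, 2.8, 17.8]
grip_width: 0.0144
gripper_force: 102.2
```

```bash
python3 -m creep '0 0 0 0 0 0.04 10;0 0 0 0 0 0.08 10;0 0 0 0 0 0.08 10;0 0 0 0 0 0.08 10'
```

```text
time_s: 16.4
position: [0.6279, -0.2139, 0.2321]
tool_rot: [[-0.983, 0.183, 0.002], [0.183, 0.983, -0.002], [-0.003, -0.001, -1.0]]
ft_force: [-13.7, 4.4, 32.7]
grip_width: 0.0144
gripper_force: 104.4
```

```bash
python3 -m creep '0 0 0 0 0 0.04 10;0 0 0 0 0 0.08 10;0 0 0 0 0 0.08 10;0 0 0 0 0 0.08 10'; python3 - <<'E'
from h import *
I=[]
p=get_image("scene");D=p["depth"]
I.append(cv2.resize(p["image"][200:300,140:280],(800,571),interpolation=cv2.INTER_CUBIC));cv2.imwrite("pics/c6.png",I[0])
E
```

```text
time_s: 16.8
position: [0.6277, -0.2137, 0.232]
tool_rot: [[-0.983, 0.183, 0.003], [0.183, 0.983, -0.003], [-0.004, -0.002, -1.0]]
ft_force: [-21.1, 7.7, 47.9]
grip_width: 0.0142
gripper_force: 106.6
```

View pics/c6.png

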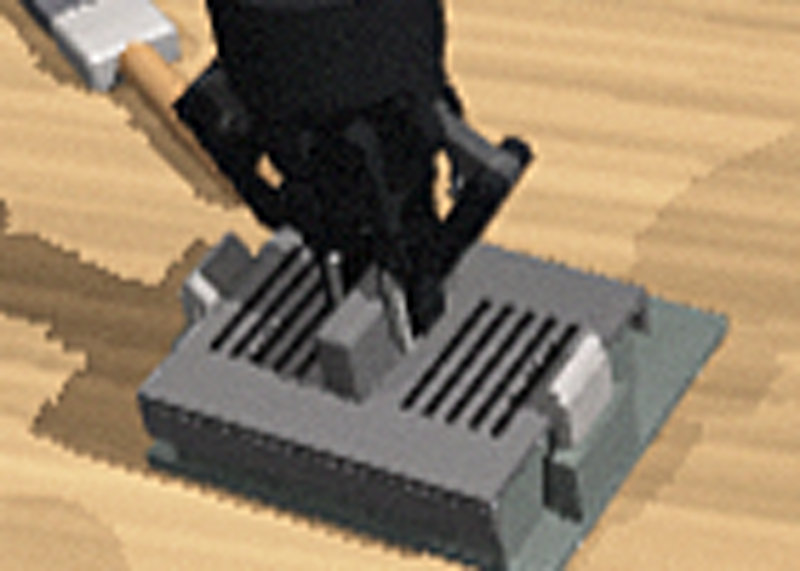

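The position no longer changes as the force rises, so the cover is hard down, with both noses over the plate at (585,390) and (215,290). I'll ease to a moderate hold and hand in.

```bash
python3 -m creep '0 0 0 0 0 -0.04 10;0 0 0 0 0 -0.08 10;0 0 0 0 0 -0.08 10;0 0 0 0 0 -0.08 10;0 0 0 0 0 -0.08 10'
```

```text
time_s: 17.35
position: [0.6279, -0.2138, 0.2321]
tool_rot: [[-0.983, 0.183, 0.002], [0.183, 0.983, -0.002], [-0.003, -0.001, -1.0]]
ft_force: [-13.2, 5.2, 32.8]
grip_width: 0.0138
gripper_force: 104.6
```

```bash
python3 -c "
from rig import job
print(job.close_job())"
```

```text
the job is handed in; nothing more can be done
None
```

The job is handed in at about 17 s of the 67 s limit, verdict not shown: all three cartridges are flush, the cover is down under both catches, and the gripper is still pressing it against its stop with about 33 N.

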